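# Pop open the two-catch slide staining chamber

### The arm

A 6-joint arm with a two-finger parallel gripper is mounted at the origin on a cart in front of the work surface, level with it; the furniture and walls round the work are solid. World frame = base frame: x ahead of the robot, y to its left, z up, the work surface at z = 0. Lengths are in mm, angles in degrees, forces in N, time in s.
With the tool pointing down it reaches from about 275 to 875 mm from the base axis. Payload 12.5 kg.
Tool frame: the origin (TCP) lies midway between the tips of the shut fingers; the grasp point (between the pads) lies 19 mm behind it; z points along the fingers, y is the line along which they close (so a half turn about z gives the same grasp; the last joint's range is limited). The gripper opens to 85 mm and grips with 20 to 120 N. Pads are 22 mm wide; open, the fingers measure 114 mm over their backs; the gripper's body (76 mm by 85 mm) begins 54 mm behind the grasp point. The pads swing forward as they close: fully open they stand 13 mm farther back than shut.
Start: joints at [-75.206, 20.094, 94.641, -0, 65.266, -4.847], TCP at [184.888, -517.978, 231.29] pointing down, gripper open.
Joint ranges: [-157.81, 157.81], [-45, 120.19], [0.68, 151.7], [-89.99, 269.99], [4.06, 180], [-164.3, 164.3]. Speed limits (degrees/s): [127.2, 127.2, 159.86, 180, 180, 180].

### API

Orientations are given as [roll, pitch, yaw] about the fixed x, y, z axes, in that order (R = Rz(yaw) Ry(pitch) Rx(roll)).
In Python, from bench import r, viewer, order gives the robot as it stands. The module is installed in compiled form; this text tells all that it offers.
- The arm moves only by the shell command python3 -m handwheel FILE [FORCE], which reads ROWS from the file FILE. ROWS is 1 to 20 rows, parted by a bar, with the numbers parted by spaces; each row has 5 numbers: the finger opening in mm, then dx, dy, dz in fractions of the full range, 1 being 750 mm, then a turn about the tool's z in fractions of the full range, 1 being 90 degrees; each row is the pose to reach, as a shift and turn from the pose commanded when the command began, along the tool's axes at that moment; what a row does not reach only later rows make up. A row lasts 1/10 s, in which the tool goes at most 50 mm and 8.59 degrees, less where a joint would pass 70% of its speed; a pose out of reach is approached as far as the arm can. The fingers move at their own pace and stop on an object; FORCE is the grip in N (left out, the last holds). Time passes only in rows, so rows that do not move let the fingers close. It prints the time, the measured TCP pose, the force, the opening and the grip force at its end. A shift or turn number past 1, either way, is cut back to 1. Input that does not fit is refused with a message, and nothing moves.
- r.get_state(): the state, without advancing time (a new reading comes with each control period).
- viewer.grab_frame(name): name is "scene" or "top" or "wrist"; returns a dict with "image" (420x560x3 uint8, red, green, blue), "K" (3x3 intrinsics, pixels), "k1" (the pictures are not rectified: a ray, as slopes to the right and down, at radius r is drawn at 1 + k1 r^2 times it, then the intrinsics apply), "pose" (4x4, takes a point from camera to world coordinates). Camera axes: x right, y up, looking along -z (the intrinsics and any distortion apply to the point x, -y, -z); pixel columns grow to the right and rows downward; lengths in mm; the calibration is good to about 2 mm. A picture is of the moment at which its call begins. There is no depth.
- order.close_job(): hands the job in; it is judged then, once.
The state is a dict: "time": time; "joint_positions": joint angles; "dq": joint speeds; "effort": joint torques, N m; "ee_pos": TCP position; "ee_rot": TCP orientation; "wrist_force": force on the tool from outside, world axes, zero at the start; "moment": the same for the moment, N m; "grip_width": finger opening in mm; "grip_force": force on a finger pad.
Only numpy, scipy, OpenCV 4.12 (cv2) and the standard library are available. Lean on these libraries where they do the work, as an engineer would, in place of code of your own. Each camera call takes 0.05 s, during which the arm holds its last target. There are 200 camera calls.

### The job

Pop the slide staining chamber open so that its slides can air: press its two front catch keys down together, one fingertip on each, and keep both down until the sprung lid has slowly risen all the way to its stop, then let both keys spring back and move clear. The lid must come up on its own spring: do not push, pinch or lift it, and leave the bottle, the vial and the dish beside the chamber where they stand.

Things in the scene. Friction and masses are not known exactly. Their poses are not given: they have to be found in the camera images.
- chamber: Slide staining chamber: dark grey plastic box 110 mm deep (x), 140 mm wide (y), with a black hinged lid, 55 mm high when shut; heavy, does not shift. Origin at the centre of its underside, on the bench; its -x is the front, where two steel keys stick out, +y its left, z up. The keys are 58 mm apart, centre to centre. One key alone keeps the lid shut.
- tab_left (a point): Finger tab of the left (+y) steel key. This point: on top of the round bar (10 mm thick, 26 mm long along y) at its outer end; the point to press straight down, at (-0.096, 0.029, 0.035) in the chamber's frame, 41 mm in front of the box wall. The tab turns about a pin 26 mm behind the bar; the bar sinks 7 mm in all; 2 N starts it, 4 N brings it to its stop.
- tab_right (a point): The same for the right (-y) key; press point at (-0.096, -0.029, 0.035) in the chamber's frame. 32 mm are free between the two tabs. Finger pads about 44 mm apart put fingers about 15 mm thick on the middles of both bars.
- key_left (a joint): Turn of the left key, rad: 0 at rest (it springs back up), 0.26 fully pressed. Its hook lets go of the lid at about 0.14. Let up before the lid has passed 0.18 rad, it catches the lid's lower safety step and the lid stays ajar.
- key_right (a joint): The same for the right key.
- lid (a joint): Angle of the lid (114 x 146 x 12 mm, a steel striker over each key on its front edge), rad: 0 shut, 0.32 at its open stop. Hinged along the back, sprung open and damped: with both keys down it takes about 3 s to reach the stop, where the top of its front edge stands about 91 mm above the bench, 45 mm behind the press points (36 mm when shut; strikers 30 mm). Not to be pushed or lifted.
- dropper: Amber dropper bottle, 29 mm round, 86 mm high, loose, standing to the right of the chamber or in front of its right corner; origin at the centre of its base. A bystander.
- culture_vial: Culture vial with cotton plug, 28 mm round, 113 mm high, loose, standing at the other of these two places; origin at the centre of its base. A bystander.
- dish: Petri dish with lid, 63 mm round, 16 mm high, loose, lying in front of the keys; origin at the centre of its base. A bystander.
Things that resemble listed ones, but are neither listed nor needed, are in the scene too. There is more than one size of the chamber; the one meant has the size given above.

How it is judged:
By the outcome, as a careful person would: the job done as asked, in the order asked, and still so for the second after the job is handed in, with the robot touching nothing.
It also fails if it takes over 42 s, if anything falls off the work surface, if the arm or the gripper's body presses on something with over 40 N, if the wrist force passes 120 N, or if a joint passes its speed limit or range.

## Working session

There is one attempt and no reset: what is moved stays moved. The work goes in short steps, Python scripts to look and compute and a shell command to move; the robot and the scene stay as the last step left them, time stands still between calls to the robot, and variables do not carry over. Pictures are saved under pics/ and viewed, at most 10 in all, crops included, and the job is handed in when it is done.

```bash
mkdir -p pics; cat > h.py <<'E'
import numpy as np,cv2,pickle
from bench import r,viewer,order
def grab(n,f):
    d=viewer.grab_frame(n);pickle.dump(d,open(f'pics/{f}.pkl','wb'));cv2.imwrite(f'pics/{f}.png',d['image'][:,:,::-1]);return d
def load(f): return pickle.load(open(f'pics/{f}.pkl','rb'))
def ray(d,u,v):
    K=np.array(d['K'],float);dc=np.array([d['k1'],0,0,0.]);p=cv2.undistortPoints(np.array([[[u,v]]],float),K,dc)[0,0]
    P=np.array(d['pose']);return P[:3,3],P[:3,:3]@np.array([p[0],-p[1],-1])
def at(d,u,v,z):
    o,w=ray(d,u,v);return o+w*(z-o[2])/w[2]
def proj(d,X):
    P=np.array(d['pose']);c=(np.atleast_2d(X)-P[:3,3])@P[:3,:3];c=c*[1,-1,-1]
    return cv2.projectPoints(c,np.zeros(3),np.zeros(3),np.array(d['K'],float),np.array([d['k1'],0,0,0.]))[0][:,0]
def crop(f,x,y,w,h,s,o):
    i=cv2.imread(f'pics/{f}.png')[y:y+h,x:x+w];cv2.imwrite(f'pics/{o}.png',cv2.resize(i,None,fx=s,fy=s,interpolation=cv2.INTER_CUBIC))
E
python3 - <<'E'
from h import *
a=grab('scene','s0');b=grab('top','t0');
i=np.vstack([a['image'],b['image']])
for d in(a,b):print(d['pose'],d['k1'],d['K'])
print(r.get_state())
E
```

```text
[[ 5.22299233e-01  3.92052878e-01 -7.57296542e-01 -2.07481763e+02]
 [-8.52693787e-01  2.28849496e-01 -4.69618158e-01 -7.16154681e+02]
 [-1.08082182e-02  8.91023260e-01  4.53828969e-01  4.74670877e+02]
 [ 0.00000000e+00  0.00000000e+00  0.00000000e+00  1.00000000e+00]] -0.11576256650575235 [[473.55993426   0.         284.43208127]
 [  0.         473.55993426 204.91433581]
 [  0.           0.           1.        ]]
[[-2.92370517e-02  9.97902854e-01 -5.77502341e-02  4.43370418e+02]
 [-9.99512783e-01 -2.85549141e-02  1.26021408e-02 -2.68972000e+02]
 [ 1.09266593e-02  5.80905467e-02  9.98251520e-01  8.97554093e+02]
 [ 0.00000000e+00  0.00000000e+00  0.00000000e+00  1.00000000e+00]] -0.09898733909033866 [[398.61228031   0.         284.33093917]
 [  0.         398.61228031 215.32832426]
 [  0.           0.           1.        ]]
{'time': 0.1, 'joint_positions': array([-7.52061426e+01,  2.01198092e+01,  9.46724820e+01, -1.19882873e-03,
        6.52653539e+01, -4.84736068e+00]), 'dq': array([-0.03270937, -0.13176849, -0.08304365,  0.1138699 ,  0.09786255,
       -0.04172187]), 'effort': array([-1.15970779e-04, -5.06835043e+01, -2.91876554e+01, -1.08465435e-04,
        2.62936788e-03, -1.35100311e-05]), 'ee_pos': array([ 184.81478219, -517.71073266,  230.83134811]), 'ee_rot': array([-1.79942469e+02, -3.78664992e-03,  1.96417184e+01]), 'wrist_force': array([-0.35274182, -0.353939  , -0.25695501]), 'moment': array([0.01862275, 0.03974001, 0.01262191]), 'grip_force': 0.0, 'grip_width': 85.1247143001118}
```

View pics/t0.png

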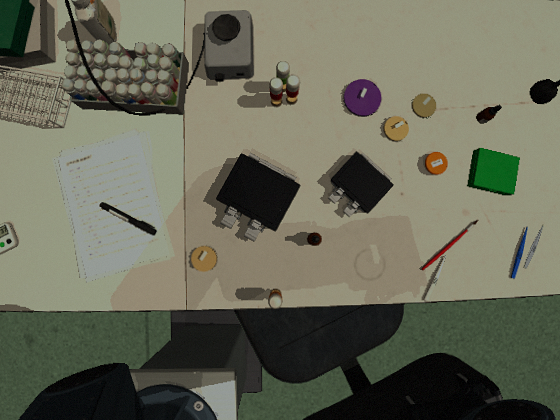

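View pics/s0.png

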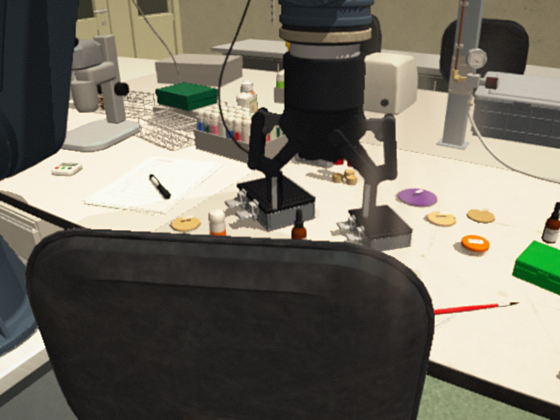

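The top view shows two candidate chambers, at about (258,192) and (361,183). The one at (258,192) looks larger, so I'm checking its size in an enlarged crop.

```bash
python3 - <<'E'
from h import *
crop('t0',180,130,220,180,3.6,'c1')
d=load('t0')
print(proj(d,[[184.8,-517.7,230.8],[0,0,0]]))
E
```

```text
[[430.94744292 385.96641607]
 [167.37148267 436.43237708]]
```

View pics/c1.png

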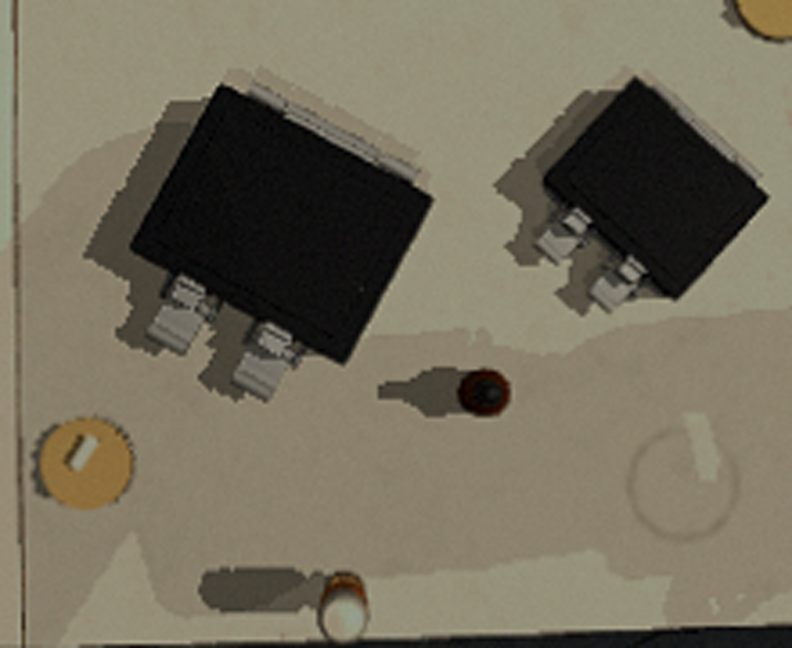

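```bash
cat >> h.py <<'E'
from scipy.optimize import least_squares
def W(p,L):
    c,s=np.cos(p[2]),np.sin(p[2]);L=np.atleast_2d(L).astype(float);return np.c_[p[0]+c*L[:,0]-s*L[:,1],p[1]+s*L[:,0]+c*L[:,1],L[:,2]]
E
python3 - <<'E'
from h import *
d=load('t0');C=lambda a:np.array(a)/3.6+[180-.4,130-.4]
q=C([[131,246],[345,363],[433,198],[221,85],[147,335],[187,354],[234,380],[268,401]])
for s,nm in((q[:4],'big'),(C([[545,180],[677,300],[769,197],[634,76]]),'small')):
    w=np.array([at(d,u,v,55) for u,v in s]);print(nm,np.linalg.norm(w-np.roll(w,-1,0),axis=1))
L=[[-60,73,55],[-60,-73,55],[54,-73,55],[54,73,55],[-101,42,30],[-101,16,30],[-101,-16,30],[-101,-42,30]]
f=lambda p:(proj(d,W(p,L))-q).ravel()
s=least_squares(f,[480,-200,-.5]);p=s.x;print(p,np.degrees(p[2]));print(f(p).reshape(-1,2).round(1))
print('tabs',W(p,[[-96,29,35],[-96,-29,35],[-96,0,35]]))
for n,(u,v),z in(('dish',(85,464),16),('dropper',(485,393),86),('vial',(343,617),113)):
    x=at(d,*C((u,v)),z);c=W([0,0,-p[2]],x-[p[0],p[1],0]);print(n,x,'chamber',c)
print(np.linalg.norm(at(d,*C((38,464)),16)-at(d,*C((133,464)),16)))
E
```

```text
big [144.02822295 110.49506338 142.97318781 109.6254881 ]
small [105.680005    83.70345526 108.33976506  83.10399186]
[ 5.47835369e+02 -2.27187093e+02 -5.22558094e-01] -29.940373358957096
[[-0.7  0.5]
 [ 0.3  0.6]
 [ 1.3 -0.7]
 [ 0.1 -1.4]
 [ 0.1  0.1]
 [-0.6  0.5]
 [-0.8  0.3]
 [ 0.3  0.1]]
tabs [[ 479.12087799 -154.14382679   35.        ]
 [ 450.17316656 -204.40345276   35.        ]
 [ 464.64702228 -179.27363978   35.        ]]
dish [404.06028158 -98.23192412  16.        ] chamber [[-188.94895043   39.98756604   16.        ]]
dropper [ 440.79090907 -338.862432     86.        ] chamber [[ -37.02187967 -150.19746357   86.        ]]
vial [ 321.53767908 -255.48718172  113.        ] chamber [[-181.97266279 -137.46813935  113.        ]]
58.64164835513135
```

The chamber at (258,192) measures 144 x 110 mm and the other one 106 x 83 mm, so the big one is meant. Its keys are at about (229,220) and (254,233). Next I move above the keys.

Units first: shifts go in shares of 750 mm and turns go in shares of 90 degrees. So 375.3 mm / 750 = 0.5004, 110 mm / 750 = 0.1467, 49.6 degrees / 90 = 0.5511.

```bash
echo '44 0.04 -0.024 0 0.0444 | 44 0.08 -0.048 0 0.0889 | 44 0.12 -0.072 0 0.1333 | 44 0.16 -0.096 0 0.1778 | 44 0.2 -0.12 0 0.2222 | 44 0.24 -0.1453 0 0.2667 | 44 0.28 -0.1693 0 0.3111 | 44 0.32 -0.1933 0 0.3556 | 44 0.36 -0.2173 0 0.4 | 44 0.4 -0.2413 0 0.4444 | 44 0.44 -0.2667 0.0267 0.4889 | 44 0.48 -0.2907 0.0667 0.5333 | 44 0.5004 -0.3025 0.1067 0.5511 | 44 0.5004 -0.3025 0.1467 0.5511 | 44 0.5004 -0.3025 0.1467 0.5511 | 44 0.5004 -0.3025 0.1467 0.5511 | 44 0.5004 -0.3025 0.1467 0.5511' > m.json && python3 -m handwheel m.json 20
python3 - <<'E'
from h import *
grab('wrist','w1');grab('scene','s1')
crop('s1',170,130,260,150,3,'s1c')
s=r.get_state();print(s['ee_pos'],s['ee_rot'],s['joint_positions'])
E
```

```text
time: 1.8
ee_pos: [462.6, -178.8, 122.8]
ee_rot: [-180.0, -0.1, -30.0]
wrist_force: [-0.2, 0.3, 0.4]
grip_width: 43.7
grip_force: 0.0
[ 462.58410353 -178.77942258  122.71825449] [-1.79990450e+02 -1.35101421e-01 -2.99957090e+01] [-2.65113656e+01  2.30704698e+01  1.08207681e+02  1.76236557e-03
  4.85864167e+01  9.34831679e+01]
```

View pics/w1.png

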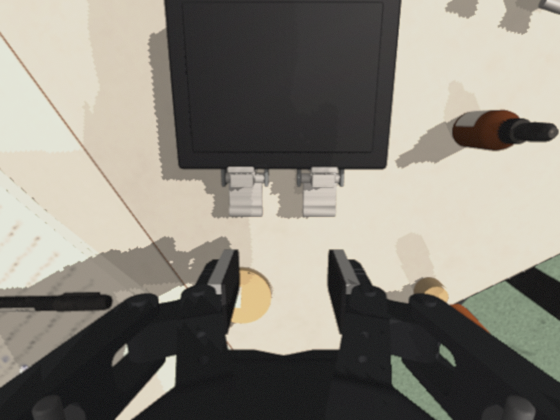

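View pics/s1c.png

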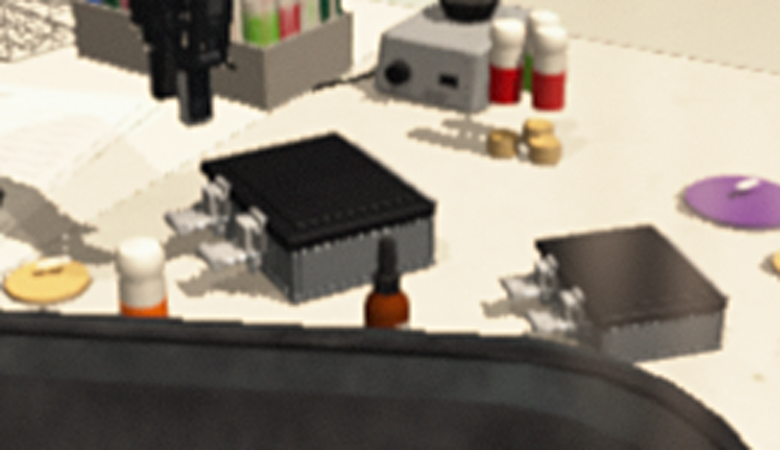

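The wrist view shows the bar ends of both keys at about (246,212) and (320,212), centred between the fingertips at (233,255) and (335,255). I'll refit the chamber pose with this view.

```bash
python3 - <<'E'
from h import *
d=load('t0');w=load('w1');C=lambda a:np.array(a)/3.6+[180-.4,130-.4]
q=C([[131,246],[345,363],[433,198],[221,85],[147,335],[187,354],[234,380],[268,401]])
L=[[-60,73,55],[-60,-73,55],[54,-73,55],[54,73,55],[-101,42,30],[-101,16,30],[-101,-16,30],[-101,-42,30]]
i=[0,1,4,5,6,7];qw=np.array([[180,168],[390,166.],[230,216],[264,216],[303,216],[337,216]]);Lw=np.array(L)[i]
fw=lambda p:(proj(w,W(p,Lw))-qw).ravel();ft=lambda p:(proj(d,W(p,L))-q).ravel()
s=r.get_state()
for f in(fw,lambda p:np.r_[fw(p)/2,ft(p)]):
    p=least_squares(f,[548,-227,-.52]).x;print(p[:2],np.degrees(p[2]),fw(p).reshape(-1,2).round(1).tolist())
    e=s['ee_pos'];print('tcp in chamber',W([0,0,-p[2]],e-[p[0],p[1],0]))
E
```

```text
[ 547.16573323 -228.63523959] -29.788490710934575 [[-2.6, 0.8], [0.7, 2.0], [1.5, -0.6], [0.0, -0.7], [1.1, -0.8], [-0.3, -1.0]]
tcp in chamber [[-98.17381039   1.2480088  122.71825449]]
[ 547.51024131 -227.91643243] -29.699206795975492 [[-3.6, 1.1], [-0.4, 1.9], [0.7, -0.4], [-0.8, -0.6], [0.3, -0.8], [-1.1, -1.0]]
tcp in chamber [[-98.11486876   0.60592245 122.71825449]]
```

In the tool's units: 76 mm / 750 = 0.1013, 70 mm / 750 = 0.0933.

```bash
echo '44 0 0.0013 0.0333 0 | 44 0 0.0013 0.0667 0 | 44 0 0.0013 0.0933 0 | 44 0 0.0013 0.1013 0 | 44 0 0.0013 0.1013 0 | 44 0 0.0013 0.1013 0 | 44 0 0.0013 0.1013 0' > m.json && python3 -m handwheel m.json
echo '44 0 0 0.004 0 | 44 0 0 0.004 0 | 44 0 0 0.004 0' > m.json && python3 -m handwheel m.json
echo '44 0 0 0.004 0 | 44 0 0 0.004 0 | 44 0 0 0.004 0' > m.json && python3 -m handwheel m.json
python3 - <<'E'
from h import *
grab('wrist','w2')
E
```

```text
time: 2.6
ee_pos: [462.2, -179.3, 46.4]
ee_rot: [-180.0, -0.1, -30.0]
wrist_force: [-0.8, 0.2, 0.4]
grip_width: 44.1
grip_force: 0.0
time: 2.9
ee_pos: [461.6, -179.0, 42.4]
ee_rot: [180.0, -0.0, -30.0]
wrist_force: [-0.1, -0.3, 0.5]
grip_width: 44.2
grip_force: 0.0
time: 3.2
ee_pos: [461.5, -179.0, 39.2]
ee_rot: [180.0, 0.0, -30.0]
wrist_force: [0.1, 0.1, 0.1]
grip_width: 44.0
grip_force: 0.0
```

View pics/w2.png

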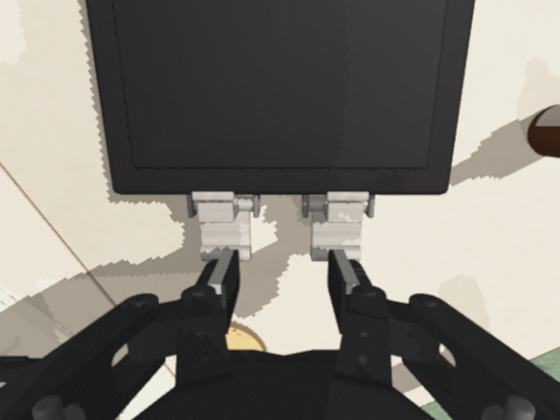

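The fingers are over both bars, whose midline is at about u=281 against 284 for the fingers. I'll shift 1.5 mm left and press in small steps.

In the tool's units: 3 mm / 750 = 0.004, -1.5 mm / 750 = -0.002.

```bash
echo '44 0.0007 -0.002 0.004 0 | 44 0.0007 -0.002 0.004 0 | 44 0.0007 -0.002 0.004 0' > m.json && python3 -m handwheel m.json
echo '44 0 0 0.004 0 | 44 0 0 0.004 0 | 44 0 0 0.004 0' > m.json && python3 -m handwheel m.json
echo '44 0 0 0.004 0 | 44 0 0 0.004 0' > m.json && python3 -m handwheel m.json
echo '44 0 0 0.0027 0 | 44 0 0 0.0027 0' > m.json && python3 -m handwheel m.json
```

```text
time: 3.55
ee_pos: [462.7, -177.9, 36.2]
ee_rot: [180.0, 0.0, -30.0]
wrist_force: [0.3, -0.1, 0.3]
grip_width: 43.9
grip_force: 0.0
time: 3.85
ee_pos: [462.7, -177.9, 33.2]
ee_rot: [-180.0, 0.0, -30.0]
wrist_force: [0.2, -0.1, -1.4]
grip_width: 44.0
grip_force: 0.0
time: 4.05
ee_pos: [462.5, -177.8, 30.1]
ee_rot: [180.0, 0.0, -30.0]
wrist_force: [-2.8, 1.4, 4.3]
grip_width: 44.1
grip_force: 2.2
time: 4.25
ee_pos: [462.4, -177.7, 28.2]
ee_rot: [180.0, 0.1, -30.0]
wrist_force: [-3.1, 1.4, 6.4]
grip_width: 44.0
grip_force: 3.3
```

In the tool's units: 2 mm / 750 = 0.0027.

```bash
echo '44 0 0 0.0027 0 | 44 0 0 0.0027 0' > m.json && python3 -m handwheel m.json
echo '44 0 0 0.002 0 | 44 0 0 0.002 0' > m.json && python3 -m handwheel m.json
python3 - <<'E'
from h import *
grab('wrist','w3')
E
```

```text
time: 4.45
ee_pos: [462.4, -177.7, 26.3]
ee_rot: [180.0, 0.1, -30.0]
wrist_force: [-3.1, 1.7, 7.8]
grip_width: 44.2
grip_force: 3.9
time: 4.65
ee_pos: [462.5, -177.7, 25.6]
ee_rot: [180.0, 0.1, -30.0]
wrist_force: [-7.6, 3.4, 19.8]
grip_width: 44.1
grip_force: 10.2
```

View pics/w3.png

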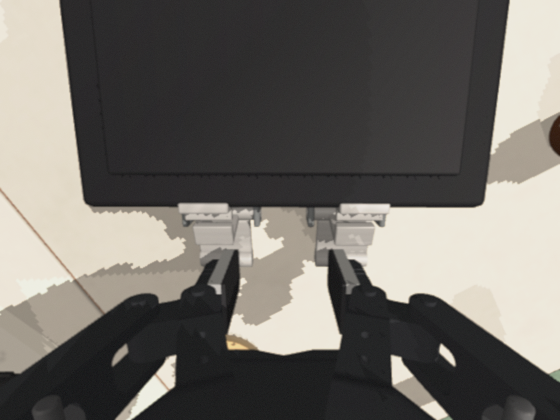

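Both keys are at their stops and the strikers at (204,210) and (364,212) have started to rise. I'll hold for 5 s.

```bash
H='x'; echo '44 0 0 0 0 | 44 0 0 0 0 | 44 0 0 0 0 | 44 0 0 0 0 | 44 0 0 0 0 | 44 0 0 0 0 | 44 0 0 0 0 | 44 0 0 0 0 | 44 0 0 0 0 | 44 0 0 0 0 | 44 0 0 0 0 | 44 0 0 0 0 | 44 0 0 0 0 | 44 0 0 0 0 | 44 0 0 0 0 | 44 0 0 0 0 | 44 0 0 0 0 | 44 0 0 0 0 | 44 0 0 0 0 | 44 0 0 0 0' > m.json && python3 -m handwheel m.json
echo '44 0 0 0 0 | 44 0 0 0 0 | 44 0 0 0 0 | 44 0 0 0 0 | 44 0 0 0 0 | 44 0 0 0 0 | 44 0 0 0 0 | 44 0 0 0 0 | 44 0 0 0 0 | 44 0 0 0 0 | 44 0 0 0 0 | 44 0 0 0 0 | 44 0 0 0 0 | 44 0 0 0 0 | 44 0 0 0 0 | 44 0 0 0 0 | 44 0 0 0 0 | 44 0 0 0 0 | 44 0 0 0 0 | 44 0 0 0 0' > m.json && python3 -m handwheel m.json
python3 - <<'E'
from h import *
a=grab('wrist','w4')
E
echo '44 0 0 0 0 | 44 0 0 0 0 | 44 0 0 0 0 | 44 0 0 0 0 | 44 0 0 0 0 | 44 0 0 0 0 | 44 0 0 0 0 | 44 0 0 0 0 | 44 0 0 0 0 | 44 0 0 0 0' > m.json && python3 -m handwheel m.json
python3 - <<'E'
from h import *
b=grab('wrist','w5');print(cv2.absdiff(load('w4')['image'],b['image']).astype(int).max(2).__gt__(25).sum())
E
```

```text
time: 6.7
ee_pos: [462.5, -177.8, 25.6]
ee_rot: [180.0, 0.0, -30.0]
wrist_force: [-7.3, 2.8, 20.6]
grip_width: 43.8
grip_force: 10.0
time: 8.7
ee_pos: [462.5, -177.8, 25.7]
ee_rot: [180.0, 0.0, -30.0]
wrist_force: [-7.9, 3.5, 19.5]
grip_width: 44.0
grip_force: 10.0
time: 9.75
ee_pos: [462.5, -177.8, 25.6]
ee_rot: [180.0, 0.0, -30.0]
wrist_force: [-6.8, 3.9, 19.8]
grip_width: 44.1
grip_force: 10.0
1
```

View pics/w5.png

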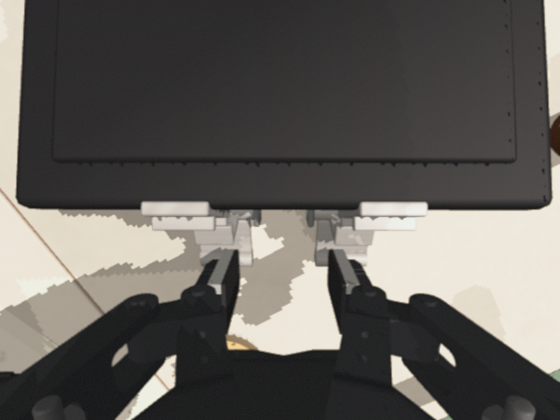

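The lid has stopped moving (no change in 1 s). I'll check its height against the model, then release.

In the tool's units: -200 mm / 750 = -0.2667, -160 mm / 750 = -0.2133.

```bash
python3 - <<'E'
from h import *
w=load('w5');p=[547.5,-227.9,np.radians(-29.8)]
for z,x in((91,-51),(80,-54)):print(z,proj(w,W(p,[[x,73,z],[x,-73,z]])).round(0).tolist())
E
echo '44 -0.0013 0 -0.004 0 | 44 -0.0027 0 -0.008 0 | 44 -0.0053 0 -0.0133 0 | 44 -0.0107 0 -0.02 0 | 44 -0.0267 0 -0.04 0 | 44 -0.04 0 -0.0667 0 | 44 -0.0533 0 -0.1067 0 | 44 -0.0667 0 -0.16 0 | 44 -0.08 0 -0.2133 0 | 44 -0.1067 0 -0.2667 0 | 44 -0.1067 0 -0.2667 0 | 44 -0.1067 0 -0.2667 0 | 44 -0.1067 0 -0.2667 0 | 44 -0.1067 0 -0.2667 0 | 44 -0.1067 0 -0.2667 0' > m.json && python3 -m handwheel m.json
python3 - <<'E'
from h import *
grab('wrist','w6');grab('top','t6');grab('scene','s6')
a=cv2.imread('pics/w6.png');crop('s6',170,130,260,150,2,'s6c');b=cv2.imread('pics/s6c.png');t=cv2.imread('pics/t6.png')[130:330,180:460]
t=cv2.resize(t,None,fx=1,fy=1);o=np.zeros((600,800,3),np.uint8)
o[:300,:400]=cv2.resize(a,(400,300));o[:300,280+120:800]=cv2.resize(t,(400,300));o[300:,:520]=b[:300]
cv2.imwrite('pics/f.png',o)
E
```

```text
91 [[5.0, 206.0], [565.0, 204.0]]
80 [[39.0, 206.0], [530.0, 204.0]]
time: 11.3
ee_pos: [393.2, -137.9, 223.8]
ee_rot: [180.0, 0.1, -30.0]
wrist_force: [0.0, -0.4, -0.7]
grip_width: 44.0
grip_force: 0.0
```

View pics/f.png

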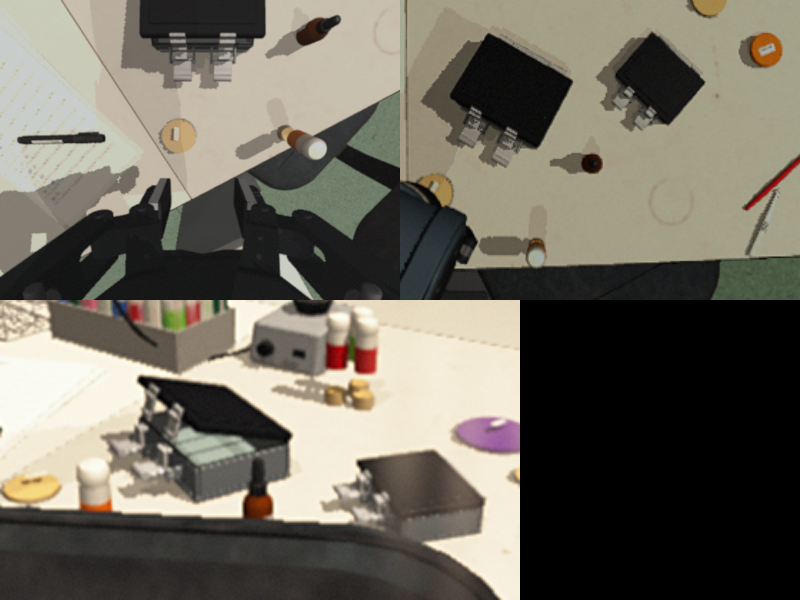

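The lid stands open on its own with the slides visible, both keys are back up, and the bottle, vial and dish have not moved. I'm handing the job in.

```bash
python3 -c "
from bench import order
print(order.close_job())"
```

```text
the job is handed in; nothing more can be done
None
```

The job is handed in: both keys were held down about 5 s until the lid stopped rising (I measured its front edge at about 87 mm against the 91 mm given, with no movement over the last second). The keys then sprang back, and the last pictures show the lid still open, the bystanders unmoved and the arm clear.

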